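# Check a frame for squareness with a slide rule

## Task

Check whether the aluminium frame is square: take the slide rule by its black knob, swing it and push it out gently until its tip is felt to seat against both rails of the yellow-marked far corner (hold it there for a moment with a push of about 8 newtons), draw it in, then do the same in the blue-marked far corner, and compare the two readings. Leave the rule seated, pushed out, in the corner of the longer diagonal (either one if the readings agree within a millimetre), and let go. Never press hard (15 newtons would strain the frame), and leave the things standing around where they are.

Things in the scene. Friction and masses are not known exactly. Their poses are not given: they have to be found in the camera images.
- gauge: Grey checking plate 250x190x10 mm, fixed to the bench. Origin: centre of its underside, at bench height. Its x axis points away from the robot (up to 0.35 rad of yaw), y left, z up. The slide rule turns about a vertical pivot through this origin.
- frame_mid (a point): Middle of the aluminium frame on the plate, above the pivot, at the height of the rail tops (28 mm). Rails 14 mm wide, opening about 170 (x) by 120 mm (y); rigid, but racked by an unknown amount: far corners both up to 8 mm left or right of a rectangle's, near ones opposite. Corner caps: yellow far left and near right, blue far right and near left, tops at 31 mm.
- rule_swing (a joint): Swing of the slide rule about its pivot, rad: 0 when its knob end points along the plate's +x, positive to the left (yellow far corner, met at about +0.53 to +0.67), negative to the right (blue far corner, about -0.53 to -0.67); range -0.85 to 0.85. It turns almost freely. A firm grip on the knob also holds its direction, so a tip landing beside a corner is felt mostly as a twist.
- rule_slide (a joint): Reading of the rule, m, 0 (drawn in) to 0.034. Far tip axis is 70 mm + reading from the pivot, knob axis 42 mm + reading. A pinion drives the opposite tip out equally, so diagonal = 2 x reading + constant and both tips seat at once, sharing the push. It drags with about 1 N and stays where left. Corners are met at about 0.022 to 0.033; below 0.012 the rule swings clear.
- rule_knob (a point): Grip point of the black round upright knob (orange top, 18 mm diameter, 30 to 78 mm above the bench), 58 mm above the bench. The knob is rigid with the sliding tongue: it moves in the level plane only, in and out with the slide and round with the swing. All else of rule and frame is lower than 36 mm. Turn the wrist with the swing, or the knob may slip sideways in the fingers.
- rule_tip: Upright brass pin, 10 mm diameter, 14 mm tall, at the knob end of the rule; origin at its centre, 19 mm above the bench. The only part of that end that meets the frame. It is seated when it touches both rails of the corner, its axis 5 mm from each (that spot is called yellow_seat, blue_seat); pushed beside the corner it lands on one rail and can be slid along it (slippery) into the corner. Metal on metal, hard.
- cream_jar: White jar with green label, 50 mm diameter, 52 mm tall, standing left of the plate; origin at its foot. Not to be disturbed.
- vial_2: Small vial with white cap, 24 mm diameter, 50 mm tall, standing left of the plate; origin at its foot. Not to be disturbed.
- marker: White marker pen with black cap, 135 mm long, 15 mm thick, lying right of the plate; origin below its middle. Not to be disturbed.
- weight_1: Grey metal weight, 23 mm diameter, 30 mm tall, standing right of the plate; origin at its foot. Not to be disturbed.

How it is judged (in metres and radians):
On the way, in this order (a step that is already met when the one before it is completed fails the run):
1. the tip is seated in the yellow corner, pressed in with at least 2 N (horizontal distance between rule_tip and yellow_seat below 0.003 m and contact force between rule_tip and anything else above 2 N), for 0.2 s.
2. the tip is seated in the blue corner, pressed in with at least 2 N (horizontal distance between rule_tip and blue_seat below 0.003 m and contact force between rule_tip and anything else above 2 N), for 0.2 s.
At the end, for the whole second after the job is handed in: The rule is left seated in the corner of the longer diagonal, its tip within 3 mm of the seat and at rest (either corner if the diagonals, 2 x reading, agree within about 3 mm, that is the readings within about 1.5 mm) (((horizontal distance between rule_tip and yellow_seat below 0.003 m and y of yellow_seat in the frame of gauge above 0.0535 m) or (horizontal distance between rule_tip and blue_seat below 0.003 m and y of yellow_seat in the frame of gauge below 0.0565 m)) and linear speed of rule_tip below 0.01 m/s); the robot touches nothing.
It fails at once if the tip is pressed into the frame with more than 12 N (contact force between rule_tip and anything else above 12 N).
It fails at once if a bystander is moved more than 20 mm (distance of any of cream_jar, vial_2, marker, weight_1 from where it was at the start of the episode above 0.02 m).
It also fails if it takes over 67 s, if anything falls off the work surface, if the arm or the gripper's body presses on something with over 40 N, if the wrist force passes 120 N, or if a joint passes its speed limit or range.

## Robot

A 7-joint arm with a two-finger parallel gripper is mounted at the origin on a cart in front of the work surface, level with it; the furniture and walls round the work are solid. World frame = base frame: x ahead of the robot, y to its left, z up, the work surface at z = 0. Lengths are in mm, angles in rad, forces in N, time in s.
With the tool pointing down it reaches from about 350 to 900 mm from the base axis. Payload 8.1 kg.
Tool frame: the origin (TCP) lies at the very end of the fingers, on their centre line; the grasp point (between the pads) lies 19 mm behind it; z points along the fingers, y is the line along which they close (so a half turn about z gives the same grasp; the last joint's range is limited). The gripper opens to 85 mm and grips with 20 to 120 N. Pads are 22 mm wide; open, the fingers measure 114 mm over their backs; the gripper's body (76 mm by 85 mm) begins 54 mm behind the grasp point. The pads swing forward as they close: fully open they stand 13 mm farther back than shut.
Start: joints at [-1.247, 0.434, 0.025, 1.573, -0.012, 1.134, -0.075], TCP at [258.753, 568.936, 231.323] pointing down, gripper open.
Joint ranges: [-2.62, 2.62], [-0.44, 2.09], [-1.27, 1.32], [0.08, 2.57], [-1.32, 4.46], [0.12, 2], [-2.74, 2.74]. Speed limits (rad/s): [2.22, 2.22, 3.01, 3.01, 3.14, 3.14, 3.14].

## Interface

Orientations are given as a unit quaternion [w, x, y, z].
In Python, from rig import bot gives the robot as it stands.
- The arm moves only by the shell command python3 -m handwheel 'ROWS' [FORCE]. ROWS is JSON, a list of rows, each an object with "slide": the shift along the tool's x, y, z in mm, a list of three; "roll": the turn about the tool's z in rad; "fingers": the opening, from -1 (shut) to 1 (fully open). In form: [{"slide": [x, y, z], "roll": roll, "fingers": fingers}, ...]. A call has 1 to 12 rows; each row is the pose to reach, as a shift and turn from the pose commanded when the call began, along the tool's axes at that moment; what a row does not reach only later rows make up. A row lasts 1/12 s, in which the tool goes at most 41.7 mm and 7.16 degrees, less where a joint would pass 70% of its speed; a pose out of reach is approached as far as the arm can. A call with a gripper value outside its range is refused whole. The fingers move at their own pace and stop on an object; FORCE is the grip in N (left out, the last holds). Time passes only in rows, so rows that repeat a pose let the fingers close. It gives the time, the measured TCP pose, the force, the opening and the grip force at its end, in the units of the state.
- bot.state(): the state, without advancing time (a new reading comes with each control period).
- bot.get_image(name): name is "scene" or "side" or "wrist"; returns (picture, depth): 480x640x3 uint8, red, green, blue; 480x640 float32, mm along the optical axis (not along the pixel's ray), 0 where there is no reading.
- bot.camera_info(name): a dict with "fx", "fy", "cx", "cy" (pixels), "extrinsics" (4x4, takes a point from camera to world coordinates). Camera axes: x right, y up, looking along -z (the intrinsics and any distortion apply to the point x, -y, -z); pixel columns grow to the right and rows downward; lengths in mm; the calibration is good to about 2 mm. A picture is of the moment at which its call begins: read the wrist's pose just before it. camera_info takes no time and is no camera call; for the wrist camera it gives the pose at the moment of the call.
- bot.job_done(): hands the job in; it is judged then, once.
The state is a dict: "time_s": time; "qpos": joint angles; "dq": joint speeds; "joint_torque": joint torques, N m; "eef_pos": TCP position; "tool_rot": TCP orientation; "wrist_force": force on the tool from outside, world axes, zero at the start; "ft_torque": the same for the moment, N m; "gripper_width": finger opening in mm; "finger_force": force on a finger pad.
Only numpy, scipy, OpenCV 4.12 (cv2) and the standard library are available. Lean on these libraries where they do the work, as an engineer would, in place of code of your own. Each camera call takes 0.05 s, during which the arm holds its last target. There are 200 camera calls.

## Working session

There is one attempt and no reset: what is moved stays moved. The work goes in short steps, Python scripts to look and compute and a shell command to move; the robot and the scene stay as the last step left them, time stands still between calls to the robot, and variables do not carry over. Pictures are saved under pics/ and viewed, at most 10 in all, crops included, and the job is handed in when it is done.

```bash
mkdir -p pics; ls; python3 - <<'E'
from rig import bot
import cv2,numpy as np
s=bot.state(); print({k:np.round(v,3).tolist() for k,v in s.items()})
ims=[]
for n in("scene","side"):
    p,d=bot.get_image(n); cv2.imwrite(f"pics/{n}0.png",p[...,::-1]); np.savez(f"{n}0.npz",p=p,d=d)
    c=bot.camera_info(n); print(n,{k:np.round(v,3).tolist() for k,v in c.items()})
E
```

```text
pics
{'time_s': 0.0, 'qpos': [-1.247, 0.435, 0.025, 1.574, -0.012, 1.134, -0.075], 'dq': [-0.0, 0.0, 0.001, 0.0, -0.0, -0.0, 0.002], 'joint_torque': [0.001, -67.047, 1.025, -31.622, 0.016, 0.012, 0.0], 'eef_pos': [258.544, 568.481, 230.532], 'tool_rot': [-0.0, 0.212, 0.977, -0.001], 'wrist_force': [0.519, -0.849, -0.98], 'ft_torque': [-0.011, 0.024, 0.011], 'finger_force': 0.0, 'gripper_width': 85.27}
scene {'fx': 495.133, 'fy': 495.133, 'cx': 318.044, 'cy': 245.12, 'extrinsics': [[0.823, 0.251, -0.51, 66.057], [-0.568, 0.337, -0.751, -724.477], [-0.017, 0.907, 0.42, 502.652], [0.0, 0.0, 0.0, 1.0]]}
side {'fx': 511.888, 'fy': 511.888, 'cx': 321.308, 'cy': 235.101, 'extrinsics': [[0.812, 0.301, -0.501, 130.41], [-0.584, 0.418, -0.696, -557.362], [0.0, 0.857, 0.515, 524.544], [0.0, 0.0, 0.0, 1.0]]}
```

View pics/scene0.png

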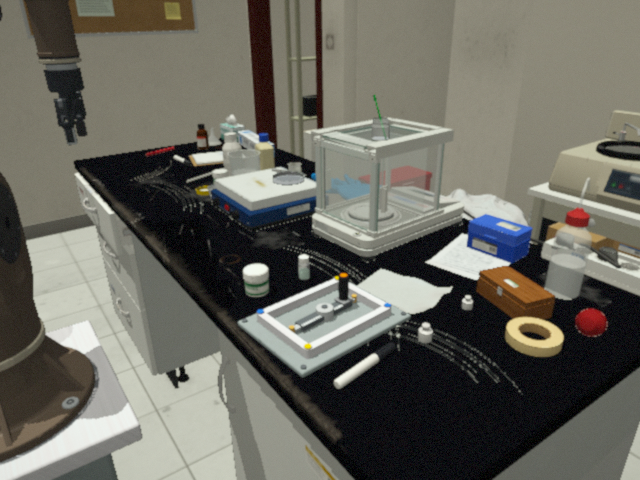

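View pics/side0.png

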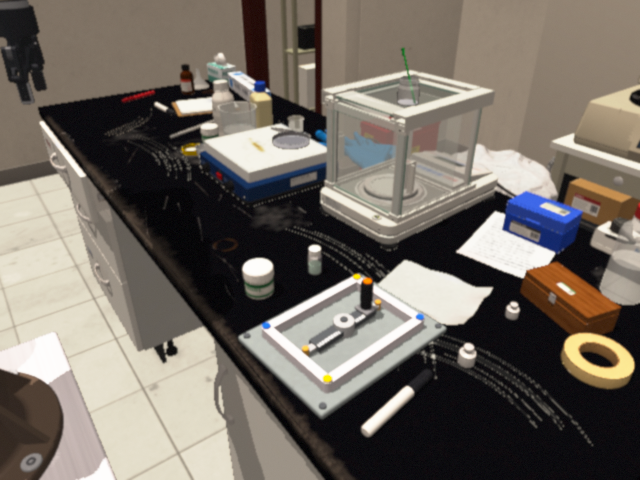

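The side view shows yellow caps at (357,278) and (327,379), blue caps at (420,317) and (266,326), and the knob's orange top at about (367,282). The jar, vial and pen stand clear of the plate. I'll cast rays from these points.

```bash
cat > h.py <<'E'
import numpy as np,cv2
def ray(c,u,v,z):
    R=np.array(c["extrinsics"]);d=R[:3,:3]@[(u-c["cx"])/c["fx"],-(v-c["cy"])/c["fy"],-1]
    o=R[:3,3];return o+d*(z-o[2])/d[2]
def blobs(p,lo,hi,box,amin=4):
    h=cv2.cvtColor(p,cv2.COLOR_RGB2HSV);m=cv2.inRange(h,np.array(lo),np.array(hi))
    k=np.zeros_like(m);x0,y0,x1,y1=box;k[y0:y1,x0:x1]=m[y0:y1,x0:x1]
    n,_,st,ce=cv2.connectedComponentsWithStats(k)
    return [(int(st[i,4]),ce[i]) for i in range(1,n) if st[i,4]>=amin]
Y=((22,150,120),(35,255,255));B=((100,150,90),(125,255,255));O=((5,170,120),(19,255,255))
E
python3 - <<'E'
from rig import bot
from h import *
for n,box in(("scene",(230,260,420,370)),("side",(235,262,450,410))):
    p=np.load(n+"0.npz")["p"];c=bot.camera_info(n)
    for nm,col,z in(("Y",Y,31),("B",B,31),("O",O,78)):
        for a,ce in blobs(p,*col,box): print(n,nm,a,ce.round(1),ray(c,*ce,z).round(1))
E
```

```text
scene Y 13 [336.8 277.2] [582.1 -28.2  31. ]
scene Y 4 [291.5 327.5] [ 416.8 -124.2   31. ]
scene Y 25 [307.6 345.9] [ 410.4 -182.4   31. ]
scene B 10 [387.5 304.6] [ 594.2 -164.4   31. ]
scene B 22 [259.5 310.5] [398.7 -45.8  31. ]
scene O 31 [343.2 274.8] [545.5 -97.   78. ]
side Y 30 [356.2 275.9] [580.5 -30.8  31. ]
side Y 8 [377.5 301. ] [ 565.2 -101.6   31. ]
side Y 12 [304.9 347.8] [ 416.8 -121.    31. ]
side Y 47 [327.  378.1] [ 408.8 -183.1   31. ]
side B 24 [419.6 316.3] [ 591.8 -165.4   31. ]
side B 35 [265.4 324.7] [397.  -48.2  31. ]
side O 54 [367.4 280.7] [ 543.2 -100.1   78. ]
side O 4 [377.5 303. ] [ 520.8 -148.3   78. ]
side O 12 [305.4 350.6] [ 387.3 -167.    78. ]
```

```bash
python3 - <<'E'
from rig import bot
from h import *
for n in("scene","side"):
    d=np.load(n+"0.npz")["d"];c=bot.camera_info(n);R=np.array(c["extrinsics"])
    v,u=np.mgrid[:480,:640];P=np.stack([(u-c["cx"])/c["fx"]*d,-(v-c["cy"])/c["fy"]*d,-d],-1)[d>0]@R[:3,:3].T+R[:3,3]
    a=np.array([258,568]);b=np.array([544,-98]);L=np.linalg.norm(b-a);w=(b-a)/L
    q=P[:,:2]-a;s=q@w;t=q[:,0]*w[1]-q[:,1]*w[0]
    for k in range(60,int(L)+80,60):
        m=(abs(s-k)<30)&(abs(t)<110)&(P[:,2]<600); print(n,k,P[m,2].max().round() if m.any() else None,end='; ')
    m=(np.hypot(*(P[:,:2]-[500,-106]).T)<250)&(P[:,2]>90)&(P[:,2]<400)
    print("\ntall near gauge",P[m].min(0).round() if m.any() else None, m.sum())
E
```

```text
scene 60 543.0; scene 120 3.0; scene 180 4.0; scene 240 3.0; scene 300 5.0; scene 360 4.0; scene 420 5.0; scene 480 5.0; scene 540 55.0; scene 600 51.0; scene 660 32.0; scene 720 81.0; scene 780 33.0; 
tall near gauge None 0
side 60 419.0; side 120 1.0; side 180 4.0; side 240 2.0; side 300 3.0; side 360 4.0; side 420 3.0; side 480 5.0; side 540 53.0; side 600 50.0; side 660 32.0; side 720 80.0; side 780 32.0; 
tall near gauge None 0
```

```bash
python3 -m handwheel '[{"slide":[-45,-40,0],"roll":0.12,"fingers":1},{"slide":[-90,-82,5],"roll":0.24,"fingers":1},{"slide":[-135,-123,5],"roll":0.36,"fingers":1},{"slide":[-180,-164,10],"roll":0.48,"fingers":1},{"slide":[-225,-205,10],"roll":0.6,"fingers":1},{"slide":[-270,-246,15],"roll":0.72,"fingers":1},{"slide":[-315,-287,20],"roll":0.84,"fingers":1},{"slide":[-360,-328,25],"roll":0.96,"fingers":1},{"slide":[-405,-369,30],"roll":1.08,"fingers":1},{"slide":[-450,-410,35],"roll":1.2,"fingers":1},{"slide":[-495,-450,40],"roll":1.32,"fingers":1},{"slide":[-536,-488,45],"roll":1.44,"fingers":1}]' 60
python3 -c "
from rig import bot;s=bot.state();print(s['qpos'],s['tool_rot'],s['eef_pos'])"
```

```text
time_s: 1.1
eef_pos: [455.7, 108.3, 204.1]
tool_rot: [-0.0, 0.805, 0.593, 0.0]
wrist_force: [1.0, 0.0, -0.1]
gripper_width: 85.4
finger_force: 0.0
[-0.76061814  0.21267134  0.49615233  2.00775304 -0.12421588  0.94965795
 -0.50310686] [-9.74011572e-05  8.05333177e-01  5.92822441e-01  1.33505086e-04] [455.71140711 108.29423011 204.13527847]
```

```bash
python3 -m handwheel '[{"slide":[-35,30,10],"roll":0.1,"fingers":1},{"slide":[-65,56,20],"roll":0.22,"fingers":1},{"slide":[-95,82,25],"roll":0.34,"fingers":1},{"slide":[-125,107,30],"roll":0.46,"fingers":1},{"slide":[-150,128,35],"roll":0.58,"fingers":1},{"slide":[-165,140,40],"roll":0.7,"fingers":1},{"slide":[-171,146,44],"roll":0.82,"fingers":1},{"slide":[-171,146,44],"roll":0.94,"fingers":1},{"slide":[-171,146,44],"roll":1.06,"fingers":1},{"slide":[-171,146,44],"roll":1.12,"fingers":1},{"slide":[-171,146,44],"roll":1.12,"fingers":1},{"slide":[-171,146,44],"roll":1.12,"fingers":1}]' 
cat >look.py <<'E'
import sys
from rig import bot
from h import *
s=bot.state();c=bot.camera_info("wrist");p,d=bot.get_image("wrist")
cv2.imwrite(f"pics/{sys.argv[1]}.png",p[...,::-1]);q=s["tool_rot"]
print(np.round(s["eef_pos"],1),"heading",round(2*np.arctan2(q[2],q[1]),3),"q",np.round(s["qpos"],2),"F",np.round(s["wrist_force"],1),"T",np.round(s["ft_torque"],2))
for nm,col,z in(("Y",Y,31),("B",B,31),("O",O,78)):
    for a,ce in blobs(p,*col,(0,0,640,480),25): print(nm,a,ce.round(1),ray(c,*ce,z).round(1))
E
python3 look.py w1
```

```text
time_s: 2.1
eef_pos: [545.1, -95.7, 159.9]
tool_rot: [0.0, 0.997, 0.079, -0.0]
wrist_force: [0.1, 0.4, -0.4]
gripper_width: 85.5
finger_force: 0.0
[545.1 -95.7 159.9] heading 0.157 q [-0.49  0.48  0.8   1.88 -0.41  0.95 -0.91] F [ 0.1  0.4 -0.4] T [ 0.   -0.03 -0.04]
Y 264 [236.  159.6] [581.6 -32.1  31. ]
Y 104 [327.8 388.8] [ 425.3 -116.3   31. ]
Y 174 [411.2 416.6] [ 411.4 -182.7   31. ]
B 241 [443.8 174. ] [ 593.6 -164.7   31. ]
B 170 [235.  406.4] [399.3 -49.8  31. ]
O 133 [334.4 190.2] [579.  -95.1  78. ]
O 407 [334.9 255.8] [ 542.7 -101.4   78. ]
```

View pics/w1.png

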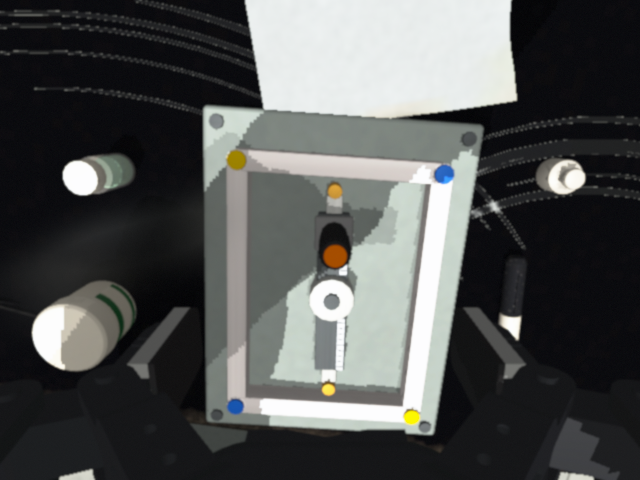

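The wrist view shows the knob's orange top at (335,256) between the open fingers. All four caps are visible, at (236,160), (444,174), (411,417) and (235,406), and agree with the other views to about 2 mm. The bystanders are clear of the fingers, so I'll descend and grasp.

```bash
python3 -m handwheel '[{"slide":[-2.6,4.2,20],"roll":-0.0,"fingers":1},{"slide":[-2.6,4.2,45],"roll":0.028,"fingers":1},{"slide":[-2.6,4.2,70],"roll":0.028,"fingers":0.5},{"slide":[-2.6,4.2,95],"roll":0.028,"fingers":0.2},{"slide":[-2.6,4.2,112],"roll":0.028,"fingers":0},{"slide":[-2.6,4.2,121],"roll":0.028,"fingers":0},{"slide":[-2.6,4.2,121],"roll":0.028,"fingers":0},{"slide":[-2.6,4.2,121],"roll":0.028,"fingers":0}]' 60
python3 look.py w2
```

```text
time_s: 2.82
eef_pos: [543.5, -100.7, 39.5]
tool_rot: [-0.0, 0.998, 0.064, -0.0]
wrist_force: [0.0, 0.1, 0.0]
gripper_width: 42.5
finger_force: 0.0
[ 543.5 -100.7   39.5] heading 0.127 q [-0.37  0.64  0.66  1.98 -0.58  0.72 -0.79] F [0.  0.1 0. ] T [ 0.01  0.02 -0.03]
Y 900 [150.1 184.3] [581.7 -32.3  31. ]
B 874 [518.  198.4] [ 593.6 -164.7   31. ]
O 360 [326.6 231.3] [584.2 -95.9  78. ]
O 1530 [327.2 376.7] [ 542.4 -101.5   78. ]
```

View pics/w2.png

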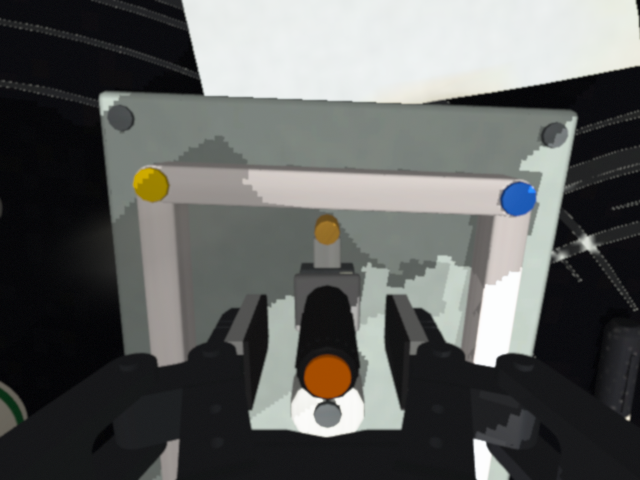

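The knob, with its top at (328,376), is centred between the pads. Closing now.

```bash
python3 -m handwheel '[{"slide":[-0.5,0,0],"roll":0,"fingers":-0.5},{"slide":[-0.5,0,0],"roll":0,"fingers":-0.8},{"slide":[-0.5,0,0],"roll":0,"fingers":-1},{"slide":[-0.5,0,0],"roll":0,"fingers":-1},{"slide":[-0.5,0,0],"roll":0,"fingers":-1},{"slide":[-0.5,0,0],"roll":0,"fingers":-1},{"slide":[-0.5,0,0],"roll":0,"fingers":-1},{"slide":[-0.5,0,0],"roll":0,"fingers":-1}]' 60
python3 look.py w3
```

```text
time_s: 3.53
eef_pos: [543.7, -100.7, 40.3]
tool_rot: [0.0, 0.998, 0.063, 0.001]
wrist_force: [-0.9, 0.1, 5.8]
gripper_width: 16.9
finger_force: 58.3
[ 543.7 -100.7   40.3] heading 0.127 q [-0.37  0.63  0.66  1.98 -0.58  0.72 -0.79] F [-0.9  0.1  5.8] T [-0.04  0.18  0.03]
Y 888 [150.8 184.8] [581.7 -32.3  31. ]
B 859 [516.6 198.6] [ 593.6 -164.6   31. ]
O 360 [324.9 231.3] [584.1 -95.5  78. ]
O 1512 [325.8 375.5] [ 542.3 -101.1   78. ]
```

```bash
python3 -m handwheel '[{"slide":[-0.2,-3.6,0],"roll":-0.08,"fingers":-1},{"slide":[-0.6,-7.4,0],"roll":-0.16,"fingers":-1},{"slide":[-1.4,-11.1,0],"roll":-0.24,"fingers":-1},{"slide":[-2.4,-14.8,0],"roll":-0.32,"fingers":-1},{"slide":[-3.8,-18.4,0],"roll":-0.4,"fingers":-1},{"slide":[-5.4,-21.8,0],"roll":-0.48,"fingers":-1},{"slide":[-6.8,-24.3,0],"roll":-0.54,"fingers":-1},{"slide":[-7.6,-25.6,0],"roll":-0.571,"fingers":-1},{"slide":[-7.6,-25.6,0],"roll":-0.571,"fingers":-1},{"slide":[-7.6,-25.6,0],"roll":-0.571,"fingers":-1}]'
cat >> look.py <<'E'
C=np.array([496.3,-107]);t=np.array(s["eef_pos"])[:2]-C;print("tcp r,ang",np.hypot(*t).round(2),np.arctan2(t[1],t[0]).round(3))
h=2*np.arctan2(q[2],q[1]);F=s["wrist_force"];print("F radial,left",round(F[0]*np.cos(h)+F[1]*np.sin(h),2),round(-F[0]*np.sin(h)+F[1]*np.cos(h),2))
E
python3 look.py w4
```

```text
time_s: 4.42
eef_pos: [532.9, -76.2, 40.3]
tool_rot: [0.0, 0.94, 0.342, 0.001]
wrist_force: [-0.3, 0.5, 6.6]
gripper_width: 16.2
finger_force: 58.3
[532.9 -76.2  40.3] heading 0.698 q [-0.32  0.58  0.5   2.01 -0.44  0.66 -0.4 ] F [-0.3  0.5  6.6] T [ 0.02  0.16 -0.  ]
Y 946 [318.5 129.4] [581.5 -31.9  31. ]
B 709 [593.4 327.1] [ 593.4 -164.    31. ]
O 355 [324.9 231.4] [563.8 -49.7  78. ]
O 1518 [325.8 375.4] [531.7 -76.9  78. ]
tcp r,ang 47.85 0.699
F radial,left 0.11 0.53
```

View pics/w4.png

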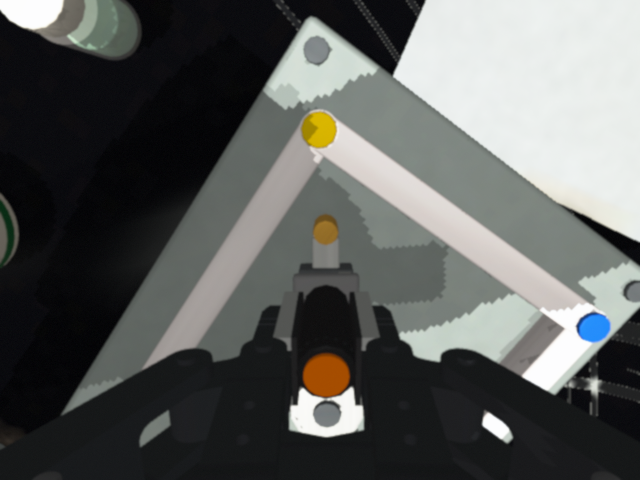

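The tip at (326,230) points at the yellow corner, whose inner apex is near (319,160). I'll push out most of the way and then creep.

```bash
python3 -m handwheel '[{"slide":[2,0,0],"roll":0,"fingers":-1},{"slide":[4,0,0],"roll":0,"fingers":-1},{"slide":[6,0,0],"roll":0,"fingers":-1},{"slide":[8,0,0],"roll":0,"fingers":-1},{"slide":[10,0,0],"roll":0,"fingers":-1},{"slide":[12,0,0],"roll":0,"fingers":-1},{"slide":[13.5,0,0],"roll":0,"fingers":-1},{"slide":[15,0,0],"roll":0,"fingers":-1},{"slide":[16,0,0],"roll":0,"fingers":-1},{"slide":[17,0,0],"roll":0,"fingers":-1},{"slide":[17,0,0],"roll":0,"fingers":-1},{"slide":[17,0,0],"roll":0,"fingers":-1}]'
python3 look.py w5
python3 - <<'E'
import cv2
i=cv2.imread('pics/w5.png');cv2.imwrite('pics/w5c.png',cv2.resize(i[80:300,180:480],None,fx=2.5,fy=2.5))
E
```

```text
time_s: 5.47
eef_pos: [546.0, -65.2, 40.3]
tool_rot: [0.0, 0.94, 0.342, 0.001]
wrist_force: [-1.4, 1.0, 5.8]
gripper_width: 16.6
finger_force: 58.4
[546.  -65.2  40.3] heading 0.698 q [-0.33  0.59  0.5   1.98 -0.45  0.68 -0.42] F [-1.4  1.   5.8] T [ 0.09  0.18 -0.05]
Y 875 [318.9 178.2] [581.6 -31.8  31. ]
B 667 [586.7 364.9] [ 593.6 -164.    31. ]
O 349 [324.9 231.6] [576.9 -38.7  78. ]
O 1513 [325.8 375.5] [544.8 -65.9  78. ]
tcp r,ang 64.96 0.699
F radial,left -0.39 1.66
```

View pics/w5c.png

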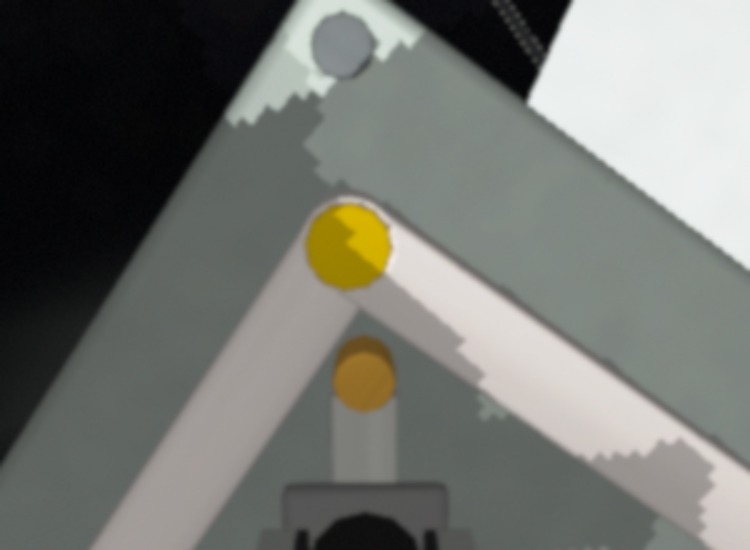

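In the 2.5x crop, the tip at (364,375) lines up with the corner apex near (360,310), with a few mm left. I'll creep in.

```bash
cat > st.py <<'E'
from rig import bot
import numpy as np
s=bot.state();q=s["tool_rot"];h=2*np.arctan2(q[2],q[1]);F=s["wrist_force"]
t=np.array(s["eef_pos"])[:2]-[496.3,-107];r=np.hypot(*t)
print("t %.2f h %.3f r %.2f ang %.4f z %.1f | Frad %.2f Fleft %.2f Tz %.3f"%(s["time_s"],h,r,np.arctan2(t[1],t[0]),s["eef_pos"][2],F[0]*np.cos(h)+F[1]*np.sin(h),-F[0]*np.sin(h)+F[1]*np.cos(h),s["ft_torque"][2]),np.round(s["ft_torque"],2))
E
python3 -m handwheel '[{"slide":[0.4,0,0],"roll":0,"fingers":-1},{"slide":[0.8,0,0],"roll":0,"fingers":-1},{"slide":[1.2,0,0],"roll":0,"fingers":-1},{"slide":[1.6,0,0],"roll":0,"fingers":-1},{"slide":[2.0,0,0],"roll":0,"fingers":-1},{"slide":[2.0,0,0],"roll":0,"fingers":-1}]' >/dev/null;python3 st.py
python3 -m handwheel '[{"slide":[0.3,0,0],"roll":0,"fingers":-1},{"slide":[0.6,0,0],"roll":0,"fingers":-1},{"slide":[0.9,0,0],"roll":0,"fingers":-1},{"slide":[0.9,0,0],"roll":0,"fingers":-1}]'>/dev/null;python3 st.py
```

```text
t 6.02 h 0.698 r 66.79 ang 0.6990 z 40.3 | Frad -0.51 Fleft 1.04 Tz -0.069 [-0.01  0.29 -0.07]
t 6.35 h 0.698 r 67.67 ang 0.6996 z 40.3 | Frad -1.37 Fleft 2.03 Tz -0.027 [ 0.01  0.28 -0.03]
```

```bash

python3 -m handwheel '[{"slide":[0.3,0,0],"roll":0,"fingers":-1},{"slide":[0.6,0,0],"roll":0,"fingers":-1},{"slide":[0.6,0,0],"roll":0,"fingers":-1}]'>/dev/null;python3 st.py
python3 -m handwheel '[{"slide":[0.3,0,0],"roll":0,"fingers":-1},{"slide":[0.6,0,0],"roll":0,"fingers":-1},{"slide":[0.6,0,0],"roll":0,"fingers":-1}]'>/dev/null;python3 st.py
```

```text
t 6.60 h 0.698 r 68.26 ang 0.6996 z 40.3 | Frad -1.10 Fleft -0.28 Tz -0.031 [-0.01  0.3  -0.03]
t 6.85 h 0.697 r 68.75 ang 0.6984 z 40.2 | Frad -1.48 Fleft 0.30 Tz -0.036 [-0.11  0.31 -0.04]
```

```bash

python3 -m handwheel '[{"slide":[0.3,0,0],"roll":0,"fingers":-1},{"slide":[0.5,0,0],"roll":0,"fingers":-1},{"slide":[0.5,0,0],"roll":0,"fingers":-1}]'>/dev/null;python3 st.py
python3 -m handwheel '[{"slide":[0.3,0,0],"roll":0,"fingers":-1},{"slide":[0.3,0,0],"roll":0,"fingers":-1},{"slide":[0.3,0,0],"roll":0,"fingers":-1}]'>/dev/null;python3 st.py
```

```text
t 7.10 h 0.697 r 69.07 ang 0.6972 z 40.2 | Frad -1.83 Fleft -0.70 Tz -0.074 [-0.17  0.31 -0.07]
t 7.35 h 0.697 r 69.24 ang 0.6961 z 40.3 | Frad -2.80 Fleft -0.71 Tz -0.080 [-0.2   0.36 -0.08]
```

```bash

python3 -m handwheel '[{"slide":[0,0.35,0],"roll":0.005,"fingers":-1},{"slide":[0,0.7,0],"roll":0.01,"fingers":-1},{"slide":[0,0.7,0],"roll":0.01,"fingers":-1}]'>/dev/null;python3 st.py
python3 -m handwheel '[{"slide":[0.3,0,0],"roll":0,"fingers":-1},{"slide":[0.3,0,0],"roll":0,"fingers":-1},{"slide":[0.3,0,0],"roll":0,"fingers":-1}]'>/dev/null;python3 st.py
```

```text
t 7.60 h 0.687 r 69.50 ang 0.6885 z 40.2 | Frad -1.08 Fleft 0.67 Tz 0.019 [-0.09  0.3   0.02]
t 7.85 h 0.688 r 69.57 ang 0.6892 z 40.2 | Frad -1.55 Fleft 2.03 Tz 0.014 [-0.19  0.44  0.01]
```

```bash

for i in 1 2; do python3 -m handwheel '[{"slide":[0.3,0,0],"roll":0,"fingers":-1},{"slide":[0.3,0,0],"roll":0,"fingers":-1},{"slide":[0.3,0,0],"roll":0,"fingers":-1}]'>/dev/null;python3 st.py;done
```

```text
t 8.10 h 0.687 r 69.66 ang 0.6893 z 40.2 | Frad -2.01 Fleft 0.70 Tz 0.057 [-0.28  0.48  0.06]
t 8.35 h 0.687 r 69.75 ang 0.6904 z 40.2 | Frad -3.63 Fleft 0.59 Tz 0.037 [-0.28  0.68  0.04]
```

```bash

for i in 1 2; do python3 -m handwheel '[{"slide":[0.4,0,0],"roll":0,"fingers":-1},{"slide":[0.4,0,0],"roll":0,"fingers":-1},{"slide":[0.4,0,0],"roll":0,"fingers":-1}]'>/dev/null;python3 st.py;done; python3 look.py w6
python3 - <<'E'
import cv2
i=cv2.imread('pics/w6.png');cv2.imwrite('pics/w6c.png',cv2.resize(i[130:290,220:420],None,fx=3.5,fy=3.5))
E
```

```text
t 8.60 h 0.687 r 69.86 ang 0.6915 z 40.2 | Frad -4.38 Fleft 1.51 Tz 0.084 [-0.37  0.86  0.08]
t 8.85 h 0.687 r 69.91 ang 0.6913 z 40.1 | Frad -5.65 Fleft 1.73 Tz 0.074 [-0.51  0.98  0.07]
[550.2 -62.4  40.1] heading 0.687 q [-0.34  0.6   0.51  1.97 -0.45  0.68 -0.44] F [-5.5 -2.2 10. ] T [-0.51  0.98  0.07]
Y 862 [316.3 191.9] [581.7 -31.8  31. ]
B 667 [585.1 373.2] [ 593.6 -164.    31. ]
O 356 [324.8 232.3] [581.2 -36.3  78. ]
O 1514 [325.7 376.4] [548.8 -63.2  78. ]
tcp r,ang 69.91 0.691
F radial,left -5.65 1.73
```

View pics/w6c.png

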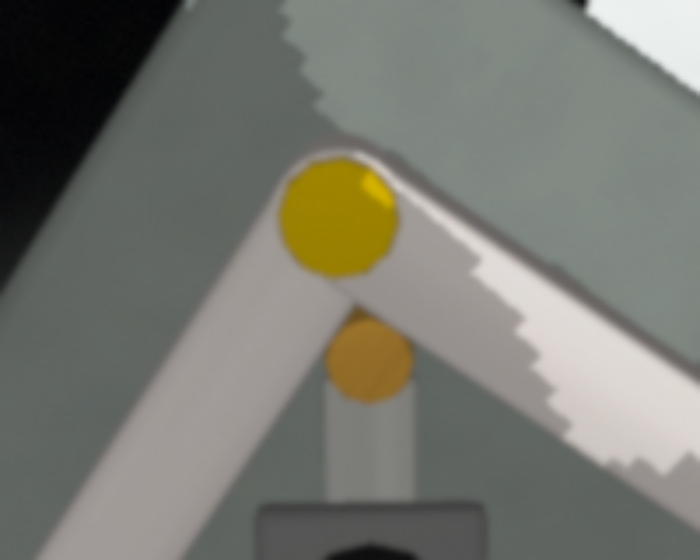

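The 3.5x crop shows the pin at (368,360) tucked into the apex and touching both rails. I'll centre it slightly, press to about 8 N and hold.

```bash

python3 -m handwheel '[{"slide":[0.2,-0.28,0],"roll":-0.004,"fingers":-1},{"slide":[0.5,-0.28,0],"roll":-0.004,"fingers":-1},{"slide":[0.5,-0.28,0],"roll":-0.004,"fingers":-1}]'>/dev/null;python3 st.py
python3 -m handwheel '[{"slide":[0.3,0,0],"roll":0,"fingers":-1},{"slide":[0.3,0,0],"roll":0,"fingers":-1},{"slide":[0.3,0,0],"roll":0,"fingers":-1}]'>/dev/null;python3 st.py
```

```text
t 9.15 h 0.690 r 69.96 ang 0.6916 z 40.1 | Frad -5.87 Fleft 1.53 Tz 0.030 [-0.78  1.11  0.03]
t 9.40 h 0.690 r 70.00 ang 0.6920 z 40.1 | Frad -6.66 Fleft -0.28 Tz 0.017 [-0.83  1.32  0.02]
```

```bash

python3 -m handwheel '[{"slide":[0.3,0,0],"roll":0,"fingers":-1},{"slide":[0.5,0,0],"roll":0,"fingers":-1},{"slide":[0.5,0,0],"roll":0,"fingers":-1},{"slide":[0.5,0,0],"roll":0,"fingers":-1},{"slide":[0.5,0,0],"roll":0,"fingers":-1}]'>/dev/null;python3 st.py
python3 -m handwheel '[{"slide":[0,0,0],"roll":0,"fingers":-1},{"slide":[0,0,0],"roll":0,"fingers":-1},{"slide":[0,0,0],"roll":0,"fingers":-1},{"slide":[0,0,0],"roll":0,"fingers":-1}]'>/dev/null;python3 st.py; python3 look.py w7|tail -4
```

```text
t 9.82 h 0.690 r 70.06 ang 0.6921 z 40.1 | Frad -8.00 Fleft 0.62 Tz -0.000 [-1.03  1.49 -0.  ]
t 10.15 h 0.690 r 70.06 ang 0.6921 z 40.1 | Frad -8.79 Fleft -0.42 Tz -0.034 [-1.08  1.48 -0.03]
O 343 [324.8 232.4] [581.3 -36.1  78. ]
O 1508 [325.6 376.9] [548.9 -63.2  78. ]
tcp r,ang 70.06 0.692
F radial,left -8.79 -0.42
```

```bash

python3 -m handwheel '[{"slide":[-2,0,0],"roll":0,"fingers":-1},{"slide":[-4,0,0],"roll":0,"fingers":-1},{"slide":[-7,0,0],"roll":0,"fingers":-1},{"slide":[-10,0,0],"roll":0,"fingers":-1},{"slide":[-13,0,0],"roll":0,"fingers":-1},{"slide":[-16,0,0],"roll":0,"fingers":-1},{"slide":[-19,0,0],"roll":0,"fingers":-1},{"slide":[-22,0,0],"roll":0,"fingers":-1},{"slide":[-25,0,0],"roll":0,"fingers":-1},{"slide":[-25,0,0],"roll":0,"fingers":-1},{"slide":[-25,0,0],"roll":0,"fingers":-1}]'>/dev/null;python3 st.py
```

```text
t 11.12 h 0.692 r 47.54 ang 0.6903 z 40.3 | Frad -1.07 Fleft -0.57 Tz 0.057 [-0.09  0.24  0.06]
```

```bash

python3 -m handwheel '[{"slide":[-0.2,4.7,0],"roll":0.1,"fingers":-1},{"slide":[-0.9,9.4,0],"roll":0.2,"fingers":-1},{"slide":[-2.1,14.0,0],"roll":0.3,"fingers":-1},{"slide":[-3.8,18.5,0],"roll":0.4,"fingers":-1},{"slide":[-5.8,22.8,0],"roll":0.5,"fingers":-1},{"slide":[-8.3,26.8,0],"roll":0.6,"fingers":-1},{"slide":[-11.2,30.6,0],"roll":0.7,"fingers":-1},{"slide":[-14.4,34.1,0],"roll":0.8,"fingers":-1},{"slide":[-18,37.2,0],"roll":0.9,"fingers":-1},{"slide":[-21.8,40,0],"roll":1.0,"fingers":-1},{"slide":[-26,42.3,0],"roll":1.1,"fingers":-1},{"slide":[-30.3,44.3,0],"roll":1.2,"fingers":-1}]'>/dev/null;python3 st.py
python3 -m handwheel '[{"slide":[0,0,0],"roll":0,"fingers":-1},{"slide":[0,0,0],"roll":0,"fingers":-1}]'>/dev/null;python3 st.py
```

```text
t 12.12 h -0.513 r 48.04 ang -0.5049 z 40.4 | Frad -0.76 Fleft 0.03 Tz 0.072 [0.01 0.13 0.07]
t 12.28 h -0.509 r 48.00 ang -0.5052 z 40.3 | Frad 0.86 Fleft -0.14 Tz -0.087 [-0.08  0.03 -0.09]
```

Now out toward the blue corner, stopping short and then creeping.

```bash

python3 -m handwheel '[{"slide":[2,0,0],"roll":0,"fingers":-1},{"slide":[4,0,0],"roll":0,"fingers":-1},{"slide":[6,0,0],"roll":0,"fingers":-1},{"slide":[8,0,0],"roll":0,"fingers":-1},{"slide":[10,0,0],"roll":0,"fingers":-1},{"slide":[12,0,0],"roll":0,"fingers":-1},{"slide":[14,0,0],"roll":0,"fingers":-1},{"slide":[16,0,0],"roll":0,"fingers":-1},{"slide":[17,0,0],"roll":0,"fingers":-1},{"slide":[18,0,0],"roll":0,"fingers":-1},{"slide":[18,0,0],"roll":0,"fingers":-1},{"slide":[18,0,0],"roll":0,"fingers":-1}]' >/dev/null;python3 st.py
python3 look.py w8 >/dev/null
python3 - <<'E'
import cv2
i=cv2.imread('pics/w8.png');cv2.imwrite('pics/w8c.png',cv2.resize(i[130:290,220:420],None,fx=3.5,fy=3.5))
E
```

```text
t 13.28 h -0.508 r 65.76 ang -0.5048 z 40.3 | Frad -0.36 Fleft -0.23 Tz -0.008 [ 0.06  0.08 -0.01]
```

View pics/w8c.png

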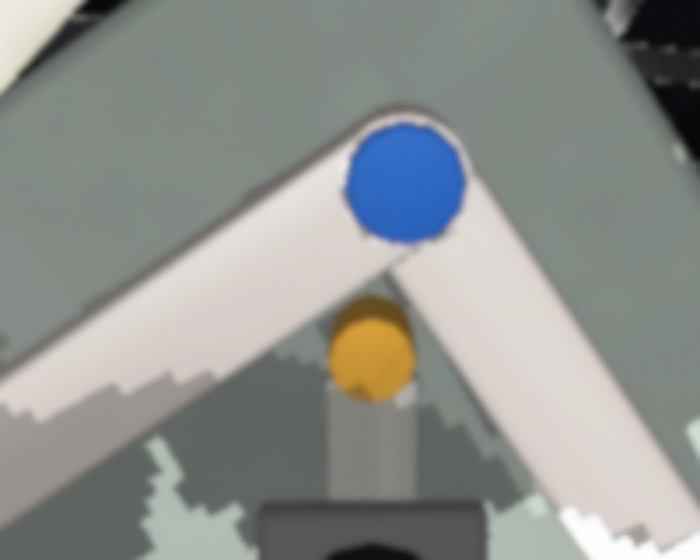

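The pin at (372,360) lies just below the blue apex at (388,268), a mirror of the yellow approach. Creeping.

```bash

python3 -m handwheel '[{"slide":[0.3,0,0],"roll":0,"fingers":-1},{"slide":[0.7,0,0],"roll":0,"fingers":-1},{"slide":[1,0,0],"roll":0,"fingers":-1},{"slide":[1.4,0,0],"roll":0,"fingers":-1},{"slide":[1.4,0,0],"roll":0,"fingers":-1}]' >/dev/null;python3 st.py
for i in 1 2 3; do python3 -m handwheel '[{"slide":[0.3,0,0],"roll":0,"fingers":-1},{"slide":[0.6,0,0],"roll":0,"fingers":-1},{"slide":[0.6,0,0],"roll":0,"fingers":-1}]'>/dev/null;python3 st.py; done
```

```text
t 13.75 h -0.508 r 66.95 ang -0.5043 z 40.3 | Frad -0.43 Fleft 0.70 Tz -0.007 [ 0.08  0.16 -0.01]
t 14.00 h -0.508 r 67.53 ang -0.5045 z 40.3 | Frad -0.77 Fleft -0.83 Tz 0.014 [0.06 0.24 0.01]
t 14.25 h -0.508 r 68.13 ang -0.5046 z 40.3 | Frad -0.73 Fleft 0.36 Tz 0.025 [0.07 0.23 0.02]
t 14.50 h -0.508 r 68.74 ang -0.5043 z 40.3 | Frad -0.26 Fleft 0.41 Tz -0.011 [ 0.03  0.24 -0.01]
```

```bash

for i in 1 2 3 4; do python3 -m handwheel '[{"slide":[0.3,0,0],"roll":0,"fingers":-1},{"slide":[0.4,0,0],"roll":0,"fingers":-1},{"slide":[0.4,0,0],"roll":0,"fingers":-1}]'>/dev/null;python3 st.py; done
```

```text
t 14.75 h -0.508 r 68.97 ang -0.5045 z 40.3 | Frad -0.38 Fleft 0.64 Tz -0.089 [ 0.13  0.3  -0.09]
t 15.00 h -0.508 r 69.06 ang -0.5050 z 40.2 | Frad -3.52 Fleft -0.09 Tz -0.036 [ 0.26  0.48 -0.04]
t 15.25 h -0.508 r 69.18 ang -0.5059 z 40.2 | Frad -2.91 Fleft 0.02 Tz -0.111 [ 0.28  0.74 -0.11]
t 15.50 h -0.508 r 69.32 ang -0.5068 z 40.2 | Frad -4.49 Fleft 0.19 Tz -0.071 [ 0.35  0.86 -0.07]
```

```bash

python3 -m handwheel '[{"slide":[0,0.4,0],"roll":0.006,"fingers":-1},{"slide":[0,0.4,0],"roll":0.006,"fingers":-1},{"slide":[0,0.4,0],"roll":0.006,"fingers":-1}]'>/dev/null;python3 st.py
for i in 1 2; do python3 -m handwheel '[{"slide":[0.3,0,0],"roll":0,"fingers":-1},{"slide":[0.4,0,0],"roll":0,"fingers":-1},{"slide":[0.4,0,0],"roll":0,"fingers":-1}]'>/dev/null;python3 st.py; done
```

```text
t 15.75 h -0.514 r 69.40 ang -0.5083 z 40.2 | Frad -4.64 Fleft -0.36 Tz -0.072 [ 0.42  0.76 -0.07]
t 16.00 h -0.514 r 69.41 ang -0.5083 z 40.1 | Frad -5.33 Fleft 0.11 Tz -0.008 [ 0.6   0.98 -0.01]
t 16.25 h -0.514 r 69.45 ang -0.5085 z 40.1 | Frad -6.43 Fleft 0.31 Tz -0.052 [ 0.7   1.15 -0.05]
```

```bash

python3 -m handwheel '[{"slide":[0.3,0,0],"roll":0,"fingers":-1},{"slide":[0.6,0,0],"roll":0,"fingers":-1},{"slide":[0.6,0,0],"roll":0,"fingers":-1},{"slide":[0.6,0,0],"roll":0,"fingers":-1},{"slide":[0.6,0,0],"roll":0,"fingers":-1}]'>/dev/null;python3 st.py
python3 -m handwheel '[{"slide":[0.1,0,0],"roll":0,"fingers":-1},{"slide":[0.1,0,0],"roll":0,"fingers":-1},{"slide":[0.1,0,0],"roll":0,"fingers":-1},{"slide":[0.1,0,0],"roll":0,"fingers":-1}]'>/dev/null;python3 st.py; python3 look.py w9
python3 - <<'E'
import cv2
i=cv2.imread('pics/w9.png');cv2.imwrite('pics/w9c.png',cv2.resize(i[130:290,220:420],None,fx=3.5,fy=3.5))
E
```

```text
t 16.67 h -0.514 r 69.52 ang -0.5083 z 40.0 | Frad -7.70 Fleft 0.78 Tz -0.037 [ 0.85  1.57 -0.04]
t 17.00 h -0.514 r 69.52 ang -0.5084 z 40.0 | Frad -8.39 Fleft 0.64 Tz -0.025 [ 0.91  1.62 -0.02]
[ 557.  -140.8   40. ] heading -0.514 q [-0.39  0.72  0.83  1.93 -0.73  0.82 -1.24] F [-7.   4.7 13.2] T [ 0.91  1.62 -0.02]
Y 657 [ 66.1 375.1] [581.7 -32.7  31. ]
B 824 [333.9 192.4] [ 593.6 -165.5   31. ]
O 343 [325.4 232.5] [ 592.5 -161.5   78. ]
O 1523 [325.8 377.4] [ 555.5 -140.8   78. ]
tcp r,ang 69.52 -0.508
F radial,left -8.39 0.64
```

View pics/w9c.png

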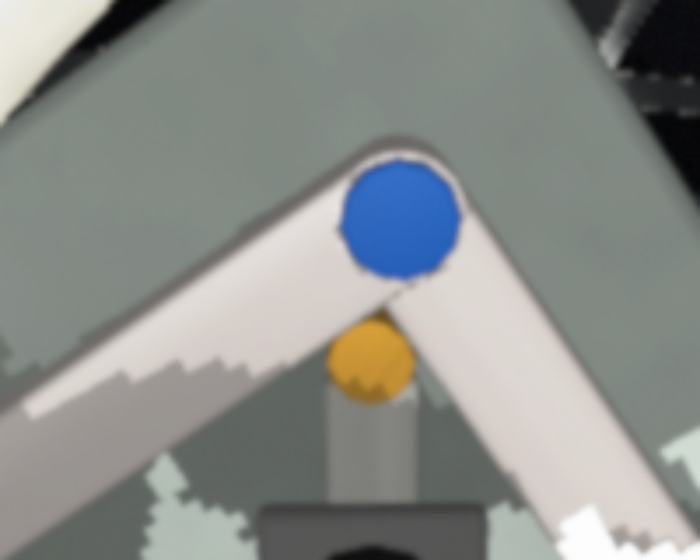

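The pin at (372,360) is seated against both blue rails.

| Corner | Radius, raw (mm) | Radius, pivot-corrected (mm) |
|---|---|---|
| Yellow | 70.06 | 69.7 |
| Blue | 69.52 | 69.5 |

The readings agree within a millimetre, and the camera view of the caps supports this, so blue is acceptable. I'll ease the push and let go here.

```bash

python3 -m handwheel '[{"slide":[-0.5,0,0],"roll":0,"fingers":-1},{"slide":[-1,0,0],"roll":0,"fingers":-1},{"slide":[-1.3,0,0],"roll":0,"fingers":-1},{"slide":[-1.3,0,0],"roll":0,"fingers":-1}]' 20 >/dev/null;python3 st.py
python3 -m handwheel '[{"slide":[0,0,0],"roll":0,"fingers":-0.5},{"slide":[0,0,0],"roll":0,"fingers":-0.2},{"slide":[0,0,0],"roll":0,"fingers":0},{"slide":[0,0,0],"roll":0,"fingers":0},{"slide":[0,0,0],"roll":0,"fingers":0},{"slide":[0,0,0],"roll":0,"fingers":0}]';python3 look.py w10
python3 - <<'E'
import cv2
i=cv2.imread('pics/w10.png');cv2.imwrite('pics/w10c.png',i[100:480,100:540])
E
```

```text
t 17.38 h -0.514 r 69.39 ang -0.5081 z 40.1 | Frad -3.80 Fleft 1.41 Tz 0.005 [0.52 0.86 0.01]
time_s: 17.88
eef_pos: [557.1, -141.4, 39.2]
tool_rot: [0.0, 0.967, -0.254, 0.0]
wrist_force: [-0.5, -0.1, -0.1]
gripper_width: 43.2
finger_force: 0.0
[ 557.1 -141.4   39.2] heading -0.514 q [-0.39  0.72  0.83  1.93 -0.73  0.82 -1.24] F [-0.5 -0.1 -0.1] T [ 0.03  0.01 -0.05]
Y 653 [ 63.3 377.2] [581.8 -32.7  31. ]
B 829 [332.6 193.5] [ 593.6 -165.5   31. ]
O 350 [324.4 234.2] [ 592.3 -161.6   78. ]
O 1532 [324.4 380.3] [ 555.3 -140.7   78. ]
tcp r,ang 69.84 -0.515
F radial,left -0.35 -0.36
```

View pics/w10c.png

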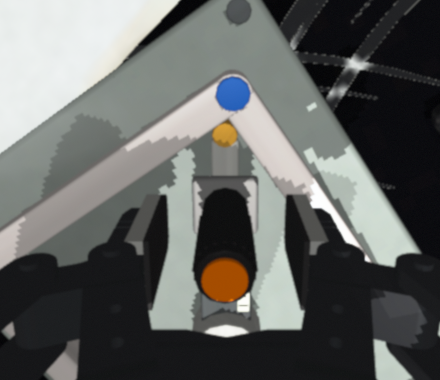

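The crop shows the pin at (225,134) still in the corner and the fingers clear of the knob. The tip position is unchanged to about 0.2 mm. I'll lift and hand in.

```bash

python3 -m handwheel '[{"slide":[0,0,-8],"roll":0,"fingers":0},{"slide":[0,0,-20],"roll":0,"fingers":0},{"slide":[0,0,-40],"roll":0,"fingers":0},{"slide":[0,0,-60],"roll":0,"fingers":0},{"slide":[0,0,-80],"roll":0,"fingers":0},{"slide":[0,0,-100],"roll":0,"fingers":0},{"slide":[0,0,-110],"roll":0,"fingers":0},{"slide":[0,0,-110],"roll":0,"fingers":0},{"slide":[0,0,-110],"roll":0,"fingers":0}]';python3 look.py w11; python3 -c "
from rig import bot;print(bot.job_done())"
```

```text
time_s: 18.68
eef_pos: [557.3, -141.2, 149.5]
tool_rot: [-0.0, 0.967, -0.254, 0.001]
wrist_force: [-0.6, 0.3, 0.1]
gripper_width: 42.7
finger_force: 0.0
[ 557.3 -141.2  149.5] heading -0.514 q [-0.49  0.59  0.97  1.85 -0.58  1.01 -1.36] F [-0.6  0.3  0.1] T [-0.03 -0.01 -0.01]
Y 76 [324.5 190.9] [ 581.9 -154.6   31. ]
Y 239 [164.4 281.6] [581.5 -32.4  31. ]
B 249 [330.4 165.6] [ 593.7 -165.4   31. ]
O 143 [325.3 258.5] [ 556.2 -140.7   78. ]
tcp r,ang 69.9 -0.511
F radial,left -0.64 -0.03
the job is handed in; nothing more can be done
None
```

The job is handed in (the hand-in gave no verdict): the rule was seated at about 8 N in the yellow and then the blue corner, the readings agreed within 1 mm (yellow about 0.2 mm longer), so the frame is square to that accuracy, and the rule is released, seated in the blue corner.

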